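Fetch the chuck key from the covered accessory case

ROBOT

A 6-joint arm with a two-finger parallel gripper is mounted at the origin on a cart in front of the work surface, level with it; the furniture and walls round the work are solid. World frame = base frame: x ahead of the robot, y to its left, z up, the work surface at z = 0. Lengths are in m, angles in degrees, forces in N, time in s.
With the tool pointing down it reaches from about 0.3 to 0.775 m from the base axis. Payload 14.6 kg.
Tool frame: the origin (TCP) lies at the very end of the fingers, on their centre line; the grasp point (between the pads) lies 19 mm behind it; z points along the fingers, y is the line along which they close (so a half turn about z gives the same grasp; the last joint's range is limited). The gripper opens to 85 mm and grips with 20 to 120 N. Pads are 22 mm wide; open, the fingers measure 114 mm over their backs; the gripper's body (76 mm by 85 mm) begins 54 mm behind the grasp point. The pads swing forward as they close: fully open they stand 13 mm farther back than shut.
Start: joints at [-70.795, 17.183, 87.147, -0, 75.671, -3.816], TCP at [0.215, -0.506, 0.199] pointing down, gripper open.
Joint ranges: [-173.82, 173.82], [-45.26, 126.66], [13.44, 144.39], [-59.66, 239.66], [0, 175.72], [-146.38, 146.38]. Speed limits (degrees/s): [127.2, 127.2, 147.25, 180, 180, 180].

INTERFACE

Orientations are given as a 3x3 rotation matrix whose columns are the frame's x, y, z axes.
In Python, from bench import bot, cams, order gives the robot as it stands.
- The arm moves only by the shell command python3 -m inch 'ROWS' [FORCE]. ROWS is JSON, a list of rows, each an object with "slide": the shift along the tool's x, y, z in m, a list of three; "spin": the turn about the tool's z in degrees; "claw": the opening, from 0 (shut) to 1 (fully open). In form: [{"slide": [x, y, z], "spin": spin, "claw": claw}, ...]. A call has 1 to 20 rows; each row is the pose to reach, as a shift and turn from the pose commanded when the call began, along the tool's axes at that moment; what a row does not reach only later rows make up. A row lasts 1/8 s, in which the tool goes at most 62.5 mm and 10.7 degrees, less where a joint would pass 70% of its speed; a pose out of reach is approached as far as the arm can. A call with a gripper value outside its range is refused whole. The fingers move at their own pace and stop on an object; FORCE is the grip in N (left out, the last holds). Time passes only in rows, so rows that repeat a pose let the fingers close. It gives the time, the measured TCP pose, the force, the opening and the grip force at its end, in the units of the state.
- bot.get_state(): the state, without advancing time (a new reading comes with each control period).
- cams.grab_frame(name): name is "side" or "top"; returns a dict with "image" (480x640x3 uint8, red, green, blue), "camera_matrix" (3x3 intrinsics, pixels), "origin" and "rotation" of the camera in the world. Camera axes: x right, y down, z forward; pixel columns grow to the right and rows downward; lengths in m; the calibration is good to about 2 mm. A picture is of the moment at which its call begins. There is no depth.
- order.close_job(): hands the job in; it is judged then, once.
The state is a dict: "time_s": time; "joints": joint angles; "joint_velocities": joint speeds; "joint_torque": joint torques, N m; "position": TCP position; "tcp_rot": TCP orientation; "wrist_force": force on the tool from outside, world axes, zero at the start; "torque": the same for the moment, N m; "gripper_width": finger opening in m; "grasp_force": force on a finger pad.
Only numpy, scipy, OpenCV 4.12 (cv2) and the standard library are available. Lean on these libraries where they do the work, as an engineer would, in place of code of your own. Each camera call takes 0.05 s, during which the arm holds its last target. There are 200 camera calls.

TASK

The chuck key is in one of the two pockets of the dark wooden case, under the loose plywood cover. Slide the cover along its rails, without lifting it or pushing it off the case, until the pocket with the key is fully open; then take the key out and lay it gently, flat, in the middle of the blue mat. Leave the roll of black tape in its pocket, the cover on the case and the other things on the bench where they are.

Things in the scene. Friction and masses are not known exactly. Their poses are not given: they have to be found in the camera images.
- case: Dark wooden case, fixed, 166 (x) x 300 (y) mm, flat deck at z = 42 mm. Origin: centre of underside. Two pockets 130 (x) x 96 (y) mm side by side along y, centres at y = +-54 mm, 12 mm wall between, floor at z = 8 mm; solid deck beyond, ends at y = +-150 mm. Guide rails 10 mm above the deck along both long sides (x = +-75 to +-83 mm); the ends are open, no stops.
- cover: Loose plywood plate, 146 (x) x 220 (y) x 8 mm, about 0.3 kg, on the deck between the rails (2 mm play a side), over both pockets at the start. Origin: centre of underside; axes as the case's. Slides along the case's y. With its centre 105 to 115 mm from the case's centre it has fully opened the pocket on the other side and overhangs the end stably; near 150 mm it tips off.
- cleat (a point): Middle of the top of the dark wooden cleat fixed across the cover's middle, to push against: 110 mm along the cover's x, 22 mm along its y, standing 30 mm above the plate's upper face. This point is 38 mm above the cover's origin.
- chuck_key: Steel drill chuck key, about 0.12 kg, flat in one pocket, shaft roughly along the case's x. Origin: at the underside, under the shaft; z up. 20 mm tall. Shaft 16 mm thick along x, axis 10 mm above the underside, bare from x = -32 to +30 mm; dark nose 20 mm thick, tip at +54 mm; T bar along y at x = -41 mm, 70 mm long over its two red balls.
- tape_roll: Roll of black insulating tape, 64 mm across, 19 mm high, lying flat in the other pocket. Origin: centre of its underside. To be left there.
- mat: Blue flat parts mat, 200 (x) x 150 (y) x 4 mm, fixed on the bench. Origin: centre of its underside; top at z = 4 mm.
- tape_measure: Yellow tape measure, 63 x 86 x 62 mm, standing on the bench; origin at its underside. To be left alone.
- timber_block: Brown timber offcut, 59 x 144 x 19 mm, lying on the bench; origin at its underside. To be left alone.
- sanding_block: Brown sanding block, 92 x 116 x 29 mm, lying on the bench; origin at its underside. To be left alone.

How it is judged (in metres and radians):
On the way, in this order (a step that is already met when the one before it is completed fails the run):
1. the cover is slid aside so that the key's pocket is open (key at least 130 mm from the cover's middle along the cover's length), the key still lying in it ((y of chuck_key in the frame of cover above 0.13 m or y of chuck_key in the frame of cover below -0.13 m) and z of chuck_key in the frame of case below 0.02 m), for 0.2 s.
2. the key is lifted clear of the case (z of chuck_key in the frame of case above 0.05 m), for 0.1 s.
At the end, for the whole second after the job is handed in: The key lies still and flat (within 0.3 rad) on the mat, its middle within 80 mm (mat's x) and 55 mm (mat's y) of the mat's centre; the cover lies flat and still on the deck of the case; the roll of tape lies in its pocket (x of chuck_key in the frame of mat between -0.08 and 0.08 m and y of chuck_key in the frame of mat between -0.055 and 0.055 m and z of chuck_key in the frame of mat below 0.03 m and angle between the z axis of chuck_key and the z axis of mat, either way round below 0.3 rad and linear speed of each of chuck_key, cover below 0.03 m/s and z of cover in the frame of case between 0.037 and 0.048 m and angle between cover's own z axis and vertical below 0.06 rad and horizontal distance between tape_roll and case below 0.09 m and z of tape_roll in the frame of case below 0.02 m); the robot touches nothing.
It fails at once if the cover is lifted more than 15 mm off the deck or falls off the case (z of cover in the frame of case above 0.057 m or z of cover in the frame of case below 0.025 m).
It fails at once if the key falls free at more than 0.8 m/s (dropped from over 3 cm, or thrown) (linear speed of chuck_key above 0.8 m/s and contact force between the fingers and chuck_key below 0.1 N).
It fails at once if the roll of tape is lifted out of its pocket (z of tape_roll in the frame of case above 0.04 m).
It fails at once if the tape measure, the timber offcut or the sanding block is moved more than 50 mm (distance of any of tape_measure, timber_block, sanding_block from where it was at the start of the episode above 0.05 m).
It also fails if it takes over 61 s, if anything falls off the work surface, if the arm or the gripper's body presses on something with over 40 N, if the wrist force passes 120 N, or if a joint passes its speed limit or range.

## Working session

There is one attempt and no reset: what is moved stays moved. The work goes in short steps, Python scripts to look and compute and a shell command to move; the robot and the scene stay as the last step left them, time stands still between calls to the robot, and variables do not carry over. Pictures are saved under pics/ and viewed, at most 10 in all, crops included, and the job is handed in when it is done.

```bash
mkdir -p pics
python3 - <<'E'
from bench import bot,cams
import cv2
s=bot.get_state();print(s['time_s'],s['position'],s['tcp_rot'],s['gripper_width'])
for n in('top','side'):
    f=cams.grab_frame(n);cv2.imwrite(f'pics/{n}0.png',f['image'][:,:,::-1]);print(n,f['camera_matrix'],f['origin'],f['rotation'])
E
```

```text
0.0 [ 0.21499771 -0.50594485  0.19890881] [[ 9.20392817e-01  3.90994775e-01 -3.86204140e-04]
 [ 3.90994959e-01 -9.20392173e-01  1.09097200e-03]
 [ 7.11050855e-05 -1.15512667e-03 -9.99999330e-01]] 0.0852492261293022
top [[461.85482043   0.         318.86608094]
 [  0.         461.85482043 242.40565205]
 [  0.           0.           1.        ]] [ 0.36814672 -0.02830381  1.47737159] [[-0.00646347 -0.98820456  0.15300316]
 [-0.9999765   0.00673714  0.00127024]
 [-0.00228606 -0.15299136 -0.98822488]]
side [[618.33159696   0.         324.01716427]
 [  0.         618.33159696 243.33253072]
 [  0.           0.           1.        ]] [0.54377039 1.71082112 0.9186888 ] [[-0.99924348 -0.03384112  0.01916356]
 [-0.03211525  0.44012445 -0.89736229]
 [ 0.02193339 -0.89729886 -0.4408783 ]]
```

View pics/top0.png

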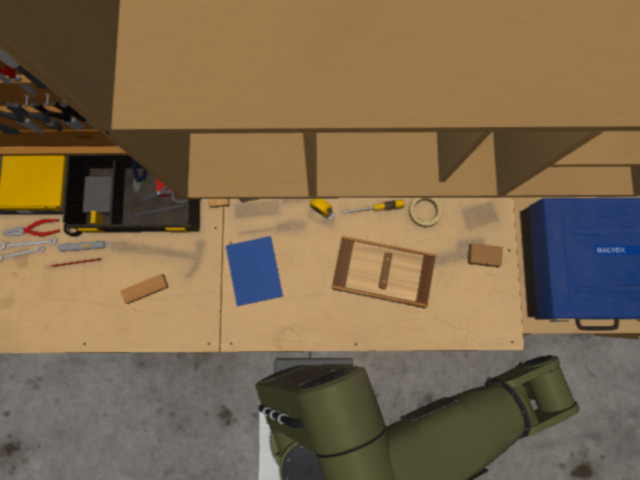

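View pics/side0.png

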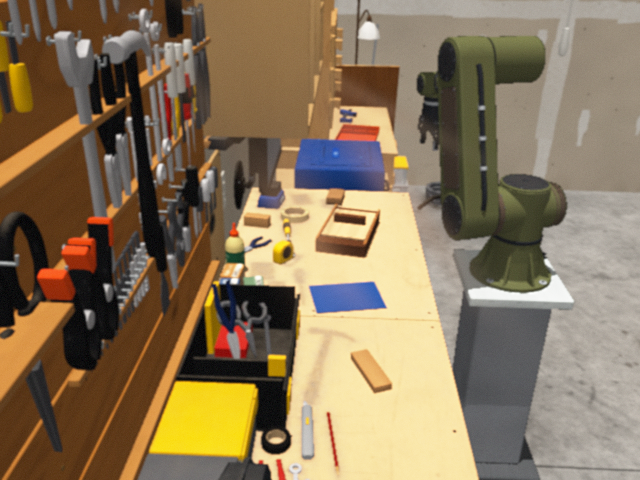

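The top view shows the case at about (385,272) with a cleat across it, the mat at (255,271), the tape measure at (321,208), and possibly the sanding block at (486,255). The timber is at (144,288). Next I'll enlarge this area.

```bash
cat > h.py <<'E'
import numpy as np
from bench import bot,cams
import cv2
def ray(f,px,z):
    K,o,R=f['camera_matrix'],np.array(f['origin']),np.array(f['rotation'])
    d=R@np.linalg.inv(K)@np.array([px[0],px[1],1.]);return (o+d*(z-o[2])/d[2])
def proj(f,p):
    c=np.array(f['rotation']).T@(np.array(p)-f['origin']);c=f['camera_matrix']@c;return c[:2]/c[2]
def crop(f,name,x0,y0,w,h,s):
    cv2.imwrite(name,cv2.resize(f['image'][y0:y0+h,x0:x0+w,::-1],None,fx=s,fy=s,interpolation=cv2.INTER_CUBIC))
def mask_quad(m):
    c,_=cv2.findContours(m.astype('uint8'),0,1);c=max(c,key=cv2.contourArea);return c
E
python3 - <<'E'
from h import *
f=cams.grab_frame('top');crop(f,'pics/c1.png',325,225,120,90,6.6)
im=f['image'].astype(int);m=(im[:,:,2]>im[:,:,0]+50);m[:,330:]=0
r=cv2.minAreaRect(mask_quad(m));b=cv2.boxPoints(r);P=np.array([ray(f,p,.004)for p in b]);print(P,P.mean(0))
E
```

```text
[[0.58821493 0.27487541 0.004     ]
 [0.61617627 0.13242581 0.004     ]
 [0.42542449 0.09297311 0.004     ]
 [0.39852164 0.23274903 0.004     ]] [0.50708433 0.18325584 0.004     ]
```

View pics/c1.png

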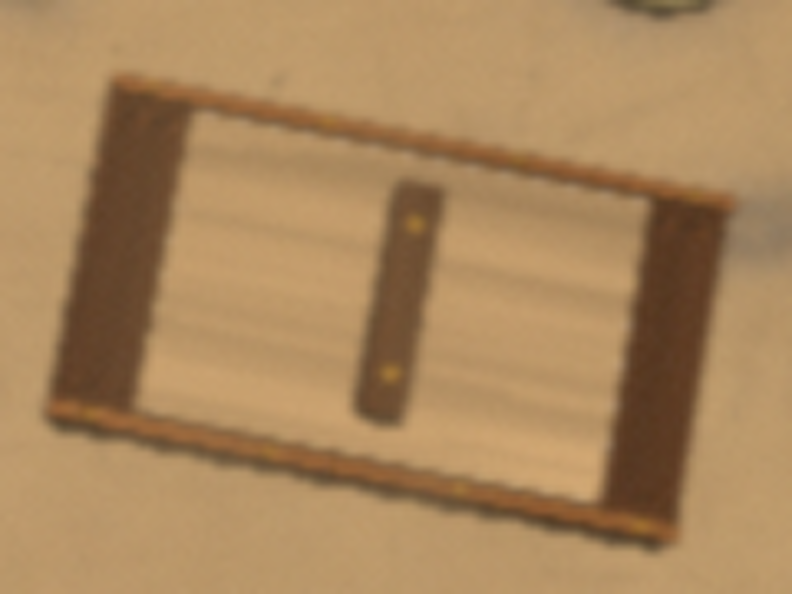

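Run:
```python
from h import *
f=cams.grab_frame('top')
g=lambda u,v:(325+(u+.5)/6.6-.5,225+(v+.5)/6.6-.5)
R=np.array([ray(f,g(*p),.052)for p in[(112,75),(735,198),(672,537),(47,406)]]);print(R,'case',R.mean(0))
a=R[0]-R[1]+R[3]-R[2];print('yaw',np.degrees(np.arctan2(a[1],a[0]))-90,np.linalg.norm(a)/2,np.linalg.norm(R[0]-R[3]))
C=np.array([ray(f,g(*p),.080)for p in[(398,180),(443,188),(403,425),(357,413)]]);print('cleat',C.mean(0))
V=np.array([ray(f,g(*p),.05)for p in[(190,110),(652,198),(604,503),(133,410)]]);print('cover',V.mean(0))
y=np.array([0.507,0.183]);print('mat yaw')
s=bot.get_state();print(np.degrees(np.arctan2(s['tcp_rot'][1][0],s['tcp_rot'][0][0])))
for n,px,z in[('meas',(321,208),.06),('sand',(486,255),.029)]:print(n,ray(f,px,z))
```

```text
[[ 0.60882391 -0.09757518  0.052     ]
 [ 0.54807056 -0.3901344   0.052     ]
 [ 0.39010852 -0.35382475  0.052     ]
 [ 0.45251363 -0.06508108  0.052     ]] case [ 0.49987915 -0.22665385  0.052     ]
yaw -11.962151779196631 0.29710312436614766 0.15965202395370137
cleat [ 0.49798451 -0.22721621  0.08      ]
cover [ 0.49929226 -0.22863621  0.05      ]
mat yaw
23.022747068812148
meas [ 0.69692267 -0.03389277  0.06      ]
sand [ 0.54855704 -0.55387698  0.029     ]
```

```bash
python3 -m inch '[{"slide":[0.04,-0.015,0],"spin":5,"claw":0.53},{"slide":[0.09,-0.035,0],"spin":12,"claw":0.53},{"slide":[0.14,-0.055,0],"spin":20,"claw":0.53},{"slide":[0.19,-0.075,0.01],"spin":28,"claw":0.53},{"slide":[0.24,-0.095,0.03],"spin":35,"claw":0.53},{"slide":[0.29,-0.115,0.05],"spin":35,"claw":0.53},{"slide":[0.34,-0.135,0.07],"spin":35,"claw":0.53},{"slide":[0.37,-0.146,0.079],"spin":35,"claw":0.53},{"slide":[0.37,-0.146,0.079],"spin":35,"claw":0.53},{"slide":[0.37,-0.146,0.079],"spin":35,"claw":0.53},{"slide":[0.37,-0.146,0.079],"spin":35,"claw":0.53}]' 20
```

```text
time_s: 1.58
position: [0.4981, -0.228, 0.1209]
tcp_rot: [[0.978, -0.209, 0.0], [-0.209, -0.978, -0.0], [0.001, 0.0, -1.0]]
wrist_force: [-0.5, 0.9, -0.8]
gripper_width: 0.045
grasp_force: 0.0
```

Run:
```python
from h import *
s=bot.get_state();R=np.array(s['tcp_rot']);print(s['position'],np.degrees(np.arctan2(R[1,0],R[0,0])),s['gripper_width'],R.round(3))
print(R.T@(np.array([.499,-.227,.056])-s['position']))
f=cams.grab_frame('top');crop(f,'pics/t1.png',290,180,200,150,4)
```

```text
[ 0.49809345 -0.22795478  0.1208944 ] -12.047120025022746 0.04502963970234483 [[ 0.978 -0.209  0.   ]
 [-0.209 -0.978 -0.   ]
 [ 0.001  0.    -1.   ]]
[ 0.00065191 -0.00113775  0.06489451]
```

View pics/t1.png

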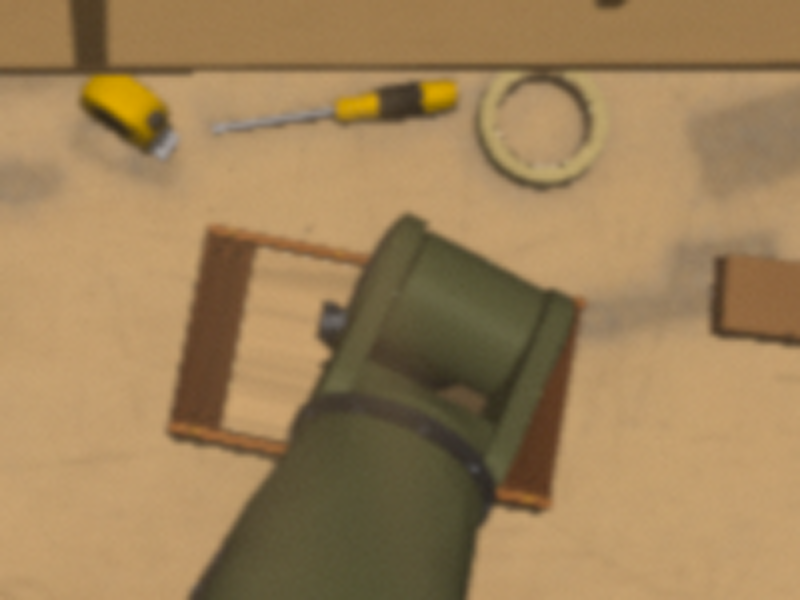

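The arm hides the right side, but the left pocket (case +y) will be visible. I'll lower the fingers astride the cleat, then push towards case −y.

```bash
python3 -m inch '[{"slide":[0,-0.001,0.02],"spin":0,"claw":0.53},{"slide":[0,-0.001,0.04],"spin":0,"claw":0.53},{"slide":[0,-0.001,0.055],"spin":0,"claw":0.53},{"slide":[0,-0.001,0.065],"spin":0,"claw":0.53},{"slide":[0,-0.001,0.065],"spin":0,"claw":0.53}]' && python3 -m inch '[{"slide":[0,0.01,0],"spin":0,"claw":0.53},{"slide":[0,0.017,0],"spin":0,"claw":0.53},{"slide":[0,0.024,0],"spin":0,"claw":0.53},{"slide":[0,0.031,0],"spin":0,"claw":0.53},{"slide":[0,0.038,0],"spin":0,"claw":0.53},{"slide":[0,0.045,0],"spin":0,"claw":0.53},{"slide":[0,0.052,0],"spin":0,"claw":0.53},{"slide":[0,0.059,0],"spin":0,"claw":0.53},{"slide":[0,0.066,0],"spin":0,"claw":0.53},{"slide":[0,0.073,0],"spin":0,"claw":0.53},{"slide":[0,0.08,0],"spin":0,"claw":0.53},{"slide":[0,0.08,0],"spin":0,"claw":0.53}]'
python3 - <<'E'
from h import *
f=cams.grab_frame('top');crop(f,'pics/t2.png',290,180,200,150,4)
E
```

```text
time_s: 2.25
position: [0.4985, -0.2262, 0.0551]
tcp_rot: [[0.978, -0.208, -0.001], [-0.208, -0.978, 0.0], [-0.001, -0.0, -1.0]]
wrist_force: [-0.6, -0.0, 0.7]
gripper_width: 0.0452
grasp_force: 0.0
time_s: 3.75
position: [0.482, -0.3048, 0.0554]
tcp_rot: [[0.978, -0.208, 0.0], [-0.208, -0.978, 0.0], [0.0, -0.0, -1.0]]
wrist_force: [-0.6, 0.1, 0.4]
gripper_width: 0.0452
grasp_force: 0.0
```

View pics/t2.png

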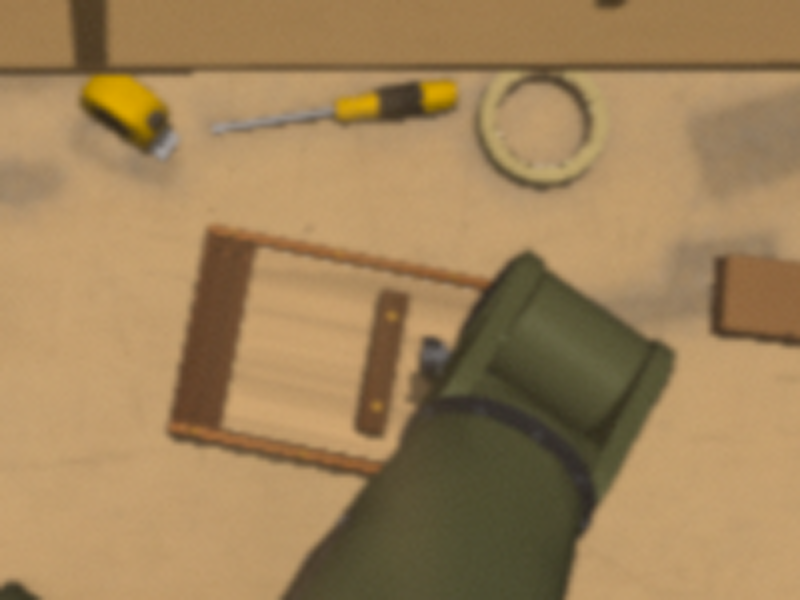

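The cover hasn't moved: the cleat is still at crop (382,363). I'll check from the side.

Run:
```python
from h import *
f=cams.grab_frame('side');crop(f,'pics/s2.png',290,170,130,98,6)
s=bot.get_state();t=cams.grab_frame('top')
for n,p in[('tcp',s['position']),('cleat',[.499,-.227,.08])]:print(n,proj(f,p),(proj(f,p)-[290,170])*6,proj(t,p))
print(s['gripper_width'],s['position'])
```

```text
tcp [354.37420905 212.17434862] [386.24525432 253.04609171] [409.31896122 275.87711378]
cleat [350.00058756 214.34578269] [360.00352534 266.07469612] [385.15602984 269.81891719]
0.04518736633798535 [ 0.48209991 -0.30434463  0.05543701]
```

View pics/s2.png

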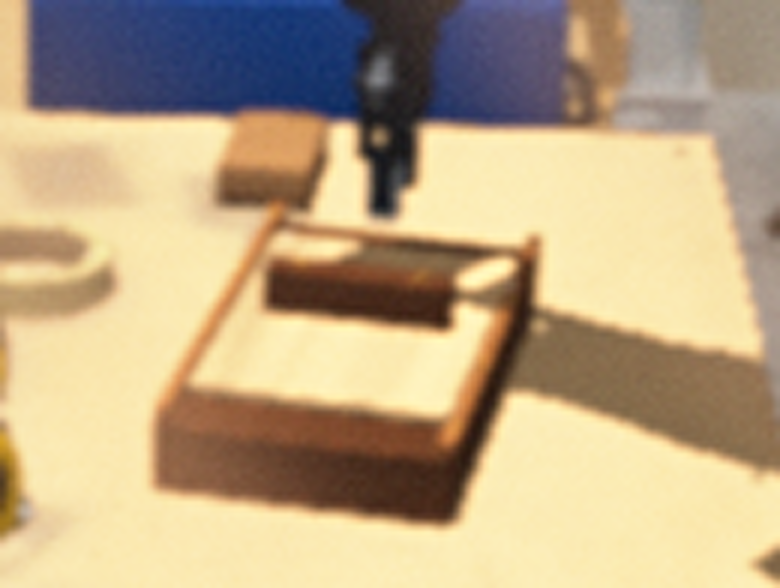

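```bash
python3 - <<'E'
from h import *
f=cams.grab_frame('side')
px=(290+383/6,170+215/6)
for z in(.05,.06,.07,.08,.09,.1):
    print(z,ray(f,px,z), [(proj(f,[.4869-dx,-.304+dy,z])-[290,170])*6 for dx,dy in[(0,.022),(0,.033),(0,-.022)]])
E
python3 -m inch '[{"slide":[0,0,0],"spin":0,"claw":0.0},{"slide":[0,0,0],"spin":0,"claw":0},{"slide":[0,0,0],"spin":0,"claw":0},{"slide":[0,0,0],"spin":0,"claw":0},{"slide":[0,0,0],"spin":0,"claw":0},{"slide":[0,0,0],"spin":0,"claw":0}]'
python3 - <<'E'
from h import *
f=cams.grab_frame('side');t=cams.grab_frame('top')
a=cv2.resize(f['image'][170:250,300:400],None,fx=4,fy=4,interpolation=2);b=cv2.resize(t['image'][225:305,355:455],None,fx=4,fy=4,interpolation=2)
cv2.imwrite('pics/s3.png',np.hstack([a,b])[:,:,::-1])
p=bot.get_state()['position'];print(p,(proj(f,p)-[300,170])*4,(proj(t,p)-[355,225])*4+[400,0])
E
```

```text
0.05 [ 0.48298523 -0.37546261  0.05      ] [array([378.08891481, 276.40791705]), array([378.27721798, 283.97473747]), array([377.35252584, 246.81668401])]
0.06 [ 0.48368497 -0.35144614  0.06      ] [array([378.81881356, 260.70407229]), array([379.01084372, 268.21446523]), array([378.06788393, 231.33484922])]
0.07 [ 0.4843847  -0.32742967  0.07      ] [array([379.55169004, 244.93616156]), array([379.74747612, 252.38960182]), array([378.78610807, 215.7909873 ])]
0.08 [ 0.48508444 -0.3034132   0.08      ] [array([380.2875625 , 229.10379202]), array([380.4871337 , 236.49974937]), array([379.5072155 , 200.18472474])]
0.09 [ 0.48578417 -0.27939673  0.09      ] [array([381.02644935, 213.20656759]), array([381.22983514, 220.5445067 ]), array([380.23122364, 184.51568502])]
0.1 [ 0.48648391 -0.25538026  0.1       ] [array([381.76836914, 197.24408896]), array([381.97559925, 204.52346934]), array([380.95815001, 168.7834886 ])]
time_s: 4.7
position: [0.4821, -0.3044, 0.0555]
tcp_rot: [[0.978, -0.208, -0.0], [-0.208, -0.978, 0.0], [-0.0, -0.0, -1.0]]
wrist_force: [0.3, 1.6, 0.3]
gripper_width: 0.0
grasp_force: 0.0
[ 0.48212619 -0.30443665  0.05548399] [217.46819985 168.60650237] [617.40583126 203.46859066]
```

View pics/s3.png

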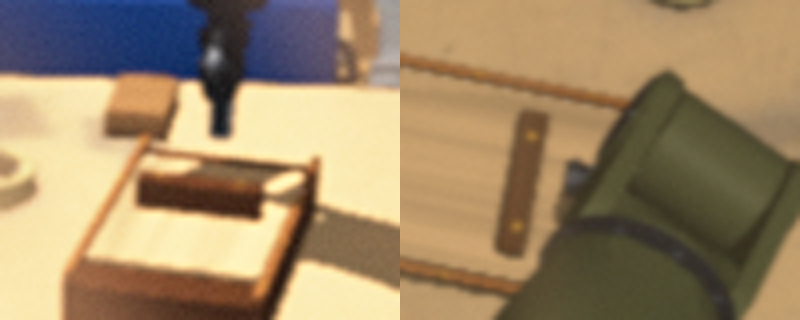

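The closed fingertip shows at about (220,136) in the left half. The reported TCP projects to (217,169), so the real tip seems roughly 30 mm higher than reported. I'll check this numerically against the start picture and while lowering a little.

```bash
cat >> h.py <<'E'
def tip(f,u0,u1,v0,v1):
    g=f['image'].max(2)[v0:v1,u0:u1]
    d=g<75
    rows=np.where(d.sum(1)>=2)[0]; v=rows.max(); return v0+v, u0+np.where(d[v])[0].mean()
E
python3 - <<'E'
from h import *
f=cams.grab_frame('side')
p0=[.215,-.5059,.1989];print('start proj',proj(f,p0))
im=cv2.imread('pics/side0.png').max(2);print(im[125:150,412:446:2])
print('now',tip(f,345,365,180,212),proj(f,bot.get_state()['position']))
E
python3 -m inch '[{"slide":[0,0,0.005],"spin":0,"claw":0},{"slide":[0,0,0.01],"spin":0,"claw":0},{"slide":[0,0,0.012],"spin":0,"claw":0},{"slide":[0,0,0.012],"spin":0,"claw":0}]'
python3 - <<'E'
from h import *
f=cams.grab_frame('side');print('now',tip(f,345,365,180,215),proj(f,bot.get_state()['position']))
E
```

```text
start proj [427.22063859 157.67796446]
[[158 154 149  82 103  88  60  63  59  52  49  51  44  46  61  59  58]
 [153 155 143  85 100  75  62  61  60  59  49  51  48  48  65  58  59]
 [156 155 146  83  78  71  67  63  60  58  60  49  48  46  65  62  57]
 [155 154 149  89  68  65  62  66  63  59  57  55  46  55  65  63  60]
 [157 154 148 110  72  67  68  60  63  62  62  60  59  51  67  66  68]
 [158 156 155 142  76  64  66  73  90  63  64  65  68  58  70  68  65]
 [153 156 155 146  83  66  63  92 113  72  63  67  78  61  75  69  67]
 [154 156 152 148  90  63  64 110 139  92  69  69  69  56  74  68  70]
 [155 157 157 154 113  60  59 119 152 110  70  69  64  62  73  73  71]
 [156 153 154 154 122  61  56 114 151 127  70  69  78  62  75  70  70]
 [154 155 154 157 120  53  56 117 150 141  88  76  97  66  75  75  73]
 [149 152 155 150 119  50  53 117 152 153 115  70  88  68  79  75  72]
 [153 153 155 154 112  47  49 112 154 153 117  64  71  65  76  78  71]
 [155 155 153 151 105  39  47 117 151 149 124  67  61  63  76  81  74]
 [152 155 157 152  84  38  51 127 153 151 137  71  60  61  75  76  
[... 343 characters left out ...]
70  77  70  74]
 [156 156 156 157 159 156 153 152 151 151 129  80  42  90  82  70  74]
 [153 155 158 152 156 154 154 154 151 151 125  76  39 102  85  72  70]
 [155 153 154 157 155 154 151 157 154 153 131  72  35  99  83  62  68]
 [159 154 154 154 155 154 152 154 152 157 131  73  52  98  80  59  66]
 [154 150 156 155 154 153 153 150 154 151 128  92  76 115  85  62  65]]
now (np.int64(203), np.float64(354.5)) [354.36975588 212.15827684]
time_s: 5.35
position: [0.482, -0.3044, 0.0432]
tcp_rot: [[0.978, -0.208, -0.0], [-0.208, -0.978, 0.0], [-0.0, -0.0, -1.0]]
wrist_force: [-0.3, 0.2, -0.7]
gripper_width: -0.0002
grasp_force: 0.0
now (np.int64(206), np.float64(354.5)) [354.21650342 215.27537379]
```

Reported z is 0.043 with no contact against the plate at 0.050, so the true tip is higher than reported, by about 30 mm. I'll touch the plate gently to calibrate.

```bash
python3 -m inch '[{"slide":[0,0,0.008],"spin":0,"claw":0},{"slide":[0,0,0.014],"spin":0,"claw":0},{"slide":[0,0,0.016],"spin":0,"claw":0},{"slide":[0,0,0.016],"spin":0,"claw":0}]' | grep -E 'pos|force'
python3 -m inch '[{"slide":[0,0,0.002],"spin":0,"claw":0},{"slide":[0,0,0.003],"spin":0,"claw":0}]'| grep -E 'pos|wrist'
python3 -m inch '[{"slide":[0,0,0.001],"spin":0,"claw":0},{"slide":[0,0,0.002],"spin":0,"claw":0}]'| grep -E 'pos|wrist'
```

```text
position: [0.4821, -0.3044, 0.0273]
wrist_force: [0.0, 0.1, 0.6]
grasp_force: 0.0
position: [0.4822, -0.3044, 0.0245]
wrist_force: [1.0, 0.9, -0.8]
position: [0.4822, -0.3044, 0.0225]
wrist_force: [-0.1, 0.3, 0.5]
```

```bash
for i in 1 2; do :; done; python3 -m inch '[{"slide":[0,0,0.001],"spin":0,"claw":0},{"slide":[0,0,0.002],"spin":0,"claw":0}]'| grep -E 'pos|wrist'
python3 - <<'E'
from h import *
f=cams.grab_frame('side');print('now',tip(f,345,365,180,225),proj(f,bot.get_state()['position']))
E
```

```text
position: [0.4821, -0.3044, 0.0204]
wrist_force: [-0.6, -0.3, -0.4]
now (np.int64(223), np.float64(362.5)) [353.95550849 221.24376826]
```

```bash
python3 -m inch '[{"slide":[0,0,0.001],"spin":0,"claw":0},{"slide":[0,0,0.0015],"spin":0,"claw":0}]'| grep -E 'pos|wrist'
```

```text
position: [0.4821, -0.3044, 0.0189]
wrist_force: [-0.8, -0.2, -0.6]
```

```bash
python3 -m inch '[{"slide":[0,0,0.001],"spin":0,"claw":0},{"slide":[0,0,0.0015],"spin":0,"claw":0}]'| grep -E 'pos|wrist'
```

```text
position: [0.4822, -0.3045, 0.0182]
wrist_force: [-5.2, 4.4, 14.0]
```

Contact comes at reported z = 0.018 on the plate at 0.050, so true z = reported + 0.032. I'll lift, go back over the cleat, open and lower.

```bash
python3 -m inch '[{"slide":[0,0,-0.03],"spin":0,"claw":0},{"slide":[0,0,-0.064],"spin":0,"claw":0.53},{"slide":[0,-0.03,-0.064],"spin":0,"claw":0.53},{"slide":[0,-0.06,-0.064],"spin":0,"claw":0.53},{"slide":[0,-0.08,-0.064],"spin":0,"claw":0.53},{"slide":[0,-0.08,-0.064],"spin":0,"claw":0.53},{"slide":[0,-0.08,-0.045],"spin":0,"claw":0.53},{"slide":[0,-0.08,-0.025],"spin":0,"claw":0.53},{"slide":[0,-0.08,-0.01],"spin":0,"claw":0.53},{"slide":[0,-0.08,-0.005],"spin":0,"claw":0.53},{"slide":[0,-0.08,-0.005],"spin":0,"claw":0.53}]' && python3 -m inch '[{"slide":[0,0.007,0],"spin":0,"claw":0.53},{"slide":[0,0.012,0],"spin":0,"claw":0.53},{"slide":[0,0.017,0],"spin":0,"claw":0.53},{"slide":[0,0.022,0],"spin":0,"claw":0.53},{"slide":[0,0.022,0],"spin":0,"claw":0.53}]'
```

```text
time_s: 8.57
position: [0.4988, -0.2264, 0.0225]
tcp_rot: [[0.978, -0.208, -0.0], [-0.208, -0.978, -0.0], [-0.0, 0.0, -1.0]]
wrist_force: [0.4, 0.3, 0.7]
gripper_width: 0.045
grasp_force: 0.0
time_s: 9.2
position: [0.4941, -0.2481, 0.0225]
tcp_rot: [[0.978, -0.208, 0.0], [-0.208, -0.978, -0.0], [0.0, 0.0, -1.0]]
wrist_force: [0.1, 0.7, -0.2]
gripper_width: 0.0455
grasp_force: 0.0
```

```bash
cat >> h.py <<'E'
CC=np.array([.499,-.227]);AX=np.array([.978,-.208]);AY=np.array([.208,.978])
def w(x,y,z):return np.r_[CC+x*AX+y*AY,z]
def prof(f,z,x,ys):
    # colours along the case's y at plate height
    return [f['image'][tuple(np.round(proj(f,w(x,y,z))[::-1]).astype(int))].tolist() for y in ys]
E
python3 - <<'E'
from h import *
f=cams.grab_frame('top')
for x in(-.05,0,.05):
  ys=np.arange(.06,.15,.006);print(x,[(round(y*1000),sum(c)) for y,c in zip(ys,prof(f,.05,x,ys))])
E
```

```text
-0.05 [(60, 477), (66, 479), (72, 473), (78, 480), (84, 488), (90, 484), (96, 468), (102, 284), (108, 227), (114, 223), (120, 221), (126, 209), (132, 209), (138, 205), (144, 209)]
0 [(60, 471), (66, 468), (72, 470), (78, 475), (84, 470), (90, 469), (96, 464), (102, 281), (108, 239), (114, 230), (120, 222), (126, 217), (132, 213), (138, 210), (144, 219)]
0.05 [(60, 427), (66, 430), (72, 423), (78, 425), (84, 426), (90, 423), (96, 420), (102, 371), (108, 238), (114, 239), (120, 223), (126, 217), (132, 222), (138, 212), (144, 225)]
```

The cover has moved about 10 mm (edge now at about 100), so pushing works. I'll continue.

```bash
python3 -m inch '[{"slide":[0,0.004,0],"spin":0,"claw":0.53},{"slide":[0,0.01,0],"spin":0,"claw":0.53},{"slide":[0,0.016,0],"spin":0,"claw":0.53},{"slide":[0,0.022,0],"spin":0,"claw":0.53},{"slide":[0,0.028,0],"spin":0,"claw":0.53},{"slide":[0,0.034,0],"spin":0,"claw":0.53},{"slide":[0,0.040,0],"spin":0,"claw":0.53},{"slide":[0,0.046,0],"spin":0,"claw":0.53},{"slide":[0,0.052,0],"spin":0,"claw":0.53},{"slide":[0,0.058,0],"spin":0,"claw":0.53},{"slide":[0,0.064,0],"spin":0,"claw":0.53},{"slide":[0,0.070,0],"spin":0,"claw":0.53},{"slide":[0,0.076,0],"spin":0,"claw":0.53},{"slide":[0,0.082,0],"spin":0,"claw":0.53},{"slide":[0,0.087,0],"spin":0,"claw":0.53},{"slide":[0,0.092,0],"spin":0,"claw":0.53},{"slide":[0,0.096,0],"spin":0,"claw":0.53},{"slide":[0,0.096,0],"spin":0,"claw":0.53}]'
python3 - <<'E'
from h import *
f=cams.grab_frame('top');crop(f,'pics/t3.png',325,225,120,90,6.6)
ys=np.arange(-.03,.06,.006)
for x in(-.05,.06):print(x,[(round(y*1000),sum(c)) for y,c in zip(ys,prof(f,.05,x,ys))])
E
```

```text
time_s: 11.5
position: [0.4742, -0.342, 0.0226]
tcp_rot: [[0.978, -0.208, 0.0], [-0.208, -0.978, -0.0], [0.0, 0.0, -1.0]]
wrist_force: [-0.1, 0.2, -0.3]
gripper_width: 0.0451
grasp_force: 0.0
-0.05 [(-30, 470), (-24, 473), (-18, 477), (-12, 478), (-6, 485), (0, 474), (6, 294), (12, 264), (18, 276), (24, 268), (30, 284), (36, 286), (42, 264), (48, 347), (54, 327)]
0.06 [(-30, 423), (-24, 440), (-18, 448), (-12, 442), (-6, 444), (0, 442), (6, 269), (12, 208), (18, 226), (24, 202), (30, 198), (36, 197), (42, 176), (48, 200), (54, 173)]
```

View pics/t3.png

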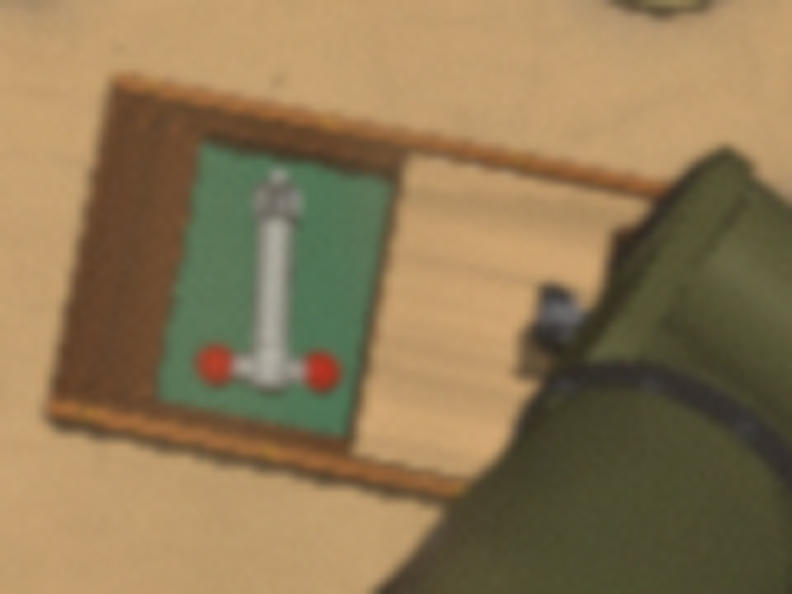

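The key lies in the opened left pocket: tip at (279,172), T bar centre at (268,369), red balls at (215,364) and (322,371). The cover's edge is at about +4 mm, so the cover is at about −106 mm, as wanted.

Run:
```python
from h import *
f=cams.grab_frame('top')
g=lambda u,v:(325+(u+.5)/6.6-.5,225+(v+.5)/6.6-.5)
t,b=ray(f,g(279,172),.018),ray(f,g(268.5,368),.018)
r1,r2=ray(f,g(215,364),.018),ray(f,g(322,371),.018)
d=(t-b)[:2];L=np.linalg.norm(d);d/=L;print('L',L,'ball',np.linalg.norm(r1-r2),'yaw',np.degrees(np.arctan2(d[1],d[0])),np.degrees(np.arctan2(*(r1-r2)[:2][::-1]))-90)
m=(r1+r2)[:2]/2; o=(m+.041*d+t[:2]-.054*d)/2;print('origin',o,m+.041*d,t[:2]-.054*d,'case',[(o-CC)@AX,(o-CC)@AY])
s=bot.get_state();R=np.array(s['tcp_rot']);print(R.T@(np.r_[o,-.020]-s['position']))
P=np.array([[0.588,.2749],[.616,.1324],[.4254,.093],[.3985,.2327]])
for i in range(4):e=P[(i+1)%4]-P[i];print(np.linalg.norm(e),np.degrees(np.arctan2(e[1],e[0])))
```

```text
L 0.0948196015203659 ball 0.051223243084618744 yaw -4.315568016343454 -4.124444620208962
origin [ 0.512865   -0.17515923] [ 0.51307461 -0.17516587] [ 0.5126554  -0.17515259] case [np.float64(0.002777092080675355), np.float64(0.053584191293909574)]
[ 0.00314213 -0.17094268  0.04256799]
0.14522482570139308 -78.88350291365089
0.1946296996863531 -168.3205714503525
0.14226629959340334 100.89921707525514
0.19414193261632062 12.554416190384128
```

```bash
python3 -m inch '[{"slide":[0,-0.01,0],"spin":0,"claw":0.5},{"slide":[0,-0.01,-0.03],"spin":0,"claw":0.47},{"slide":[0,-0.01,-0.06],"spin":0,"claw":0.47},{"slide":[0.001,-0.05,-0.065],"spin":-4,"claw":0.47},{"slide":[0.002,-0.09,-0.065],"spin":-8,"claw":0.47},{"slide":[0.003,-0.13,-0.065],"spin":-8,"claw":0.47},{"slide":[0.003,-0.171,-0.065],"spin":-8,"claw":0.47},{"slide":[0.003,-0.171,-0.065],"spin":-8,"claw":0.47},{"slide":[0.003,-0.171,-0.04],"spin":-8,"claw":0.47},{"slide":[0.003,-0.171,-0.01],"spin":-8,"claw":0.47},{"slide":[0.003,-0.171,0.015],"spin":-8,"claw":0.47},{"slide":[0.003,-0.171,0.025],"spin":-8,"claw":0.47},{"slide":[0.003,-0.171,0.032],"spin":-8,"claw":0.47},{"slide":[0.003,-0.171,0.038],"spin":-8,"claw":0.47},{"slide":[0.003,-0.171,0.041],"spin":-8,"claw":0.47},{"slide":[0.003,-0.171,0.041],"spin":-8,"claw":0.47}]'
```

```text
time_s: 13.6
position: [0.5128, -0.1749, -0.0184]
tcp_rot: [[0.998, -0.069, 0.0], [-0.069, -0.998, -0.0], [0.0, 0.0, -1.0]]
wrist_force: [-0.1, 0.2, 1.0]
gripper_width: 0.0402
grasp_force: 0.0
```

```bash
python3 -m inch '[{"slide":[0,0,0],"spin":0,"claw":0.2},{"slide":[0,0,0],"spin":0,"claw":0},{"slide":[0,0,0],"spin":0,"claw":0},{"slide":[0,0,0],"spin":0,"claw":0},{"slide":[0,0,0],"spin":0,"claw":0},{"slide":[0,0,0],"spin":0,"claw":0}]' 50
```

```text
time_s: 14.35
position: [0.5129, -0.1751, -0.0181]
tcp_rot: [[0.998, -0.069, 0.001], [-0.069, -0.998, -0.0], [0.001, 0.0, -1.0]]
wrist_force: [-0.7, -0.6, 6.9]
gripper_width: 0.0139
grasp_force: 48.8
```

The key is held, but 13.9 mm is less than the 16 mm shaft, so the pads are gripping off its axis. I'll re-grip 3 mm lower.

```bash
python3 -m inch '[{"slide":[0,0,0],"spin":0,"claw":0.4},{"slide":[0,0,0.0015],"spin":0,"claw":0.4},{"slide":[0,0,0.003],"spin":0,"claw":0.4},{"slide":[0,0,0.003],"spin":0,"claw":0.4},{"slide":[0,0,0.003],"spin":0,"claw":0},{"slide":[0,0,0.003],"spin":0,"claw":0},{"slide":[0,0,0.003],"spin":0,"claw":0},{"slide":[0,0,0.003],"spin":0,"claw":0},{"slide":[0,0,0.003],"spin":0,"claw":0},{"slide":[0,0,0.003],"spin":0,"claw":0}]' 50
```

```text
time_s: 15.6
position: [0.5128, -0.1749, -0.0214]
tcp_rot: [[0.998, -0.069, 0.0], [-0.069, -0.998, -0.0], [0.0, 0.0, -1.0]]
wrist_force: [-0.7, -0.5, 4.0]
gripper_width: 0.0139
grasp_force: 48.8
```

```bash
python3 -m inch '[{"slide":[0,0,-0.006],"spin":0,"claw":0},{"slide":[0,0,-0.02],"spin":0,"claw":0},{"slide":[0,0,-0.04],"spin":0,"claw":0},{"slide":[0,0,-0.06],"spin":0,"claw":0},{"slide":[0,0,-0.08],"spin":0,"claw":0},{"slide":[0,0,-0.1],"spin":0,"claw":0},{"slide":[0,0,-0.12],"spin":0,"claw":0},{"slide":[0,0,-0.12],"spin":0,"claw":0}]'
python3 - <<'E'
from h import *
f=cams.grab_frame('side');crop(f,'pics/s4.png',290,165,130,98,6)
s=bot.get_state();R=np.array(s['tcp_rot']);print(R.T@(np.array([.507,.183,0])-s['position']))
E
```

```text
time_s: 16.6
position: [0.5133, -0.1752, 0.1003]
tcp_rot: [[0.998, -0.069, 0.003], [-0.069, -0.998, -0.001], [0.003, 0.001, -1.0]]
wrist_force: [0.3, -0.7, -1.6]
gripper_width: 0.0141
grasp_force: 48.8
[-0.03074761 -0.35672648  0.09887991]
```

View pics/s4.png

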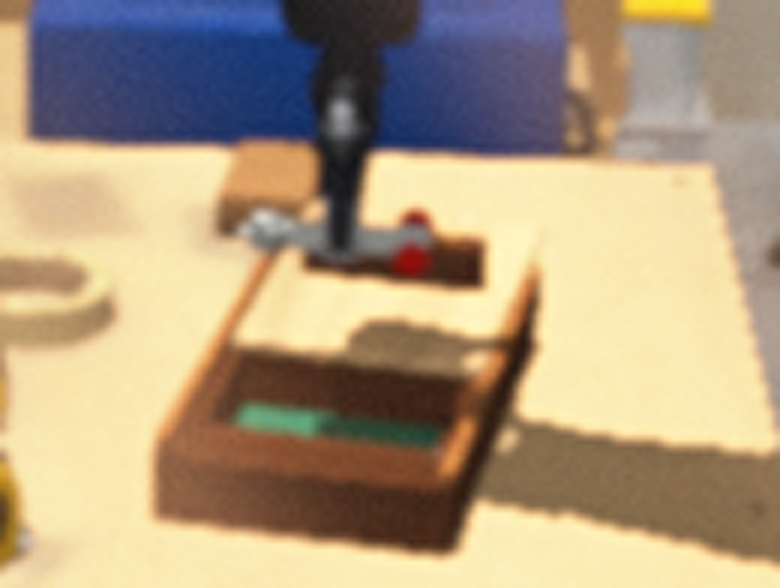

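The key is held level enough above the case and the cover is in place. Now to carry it to the mat.

```bash
python3 -m inch '[{"slide":[0,-0.015,0],"spin":0,"claw":0},{"slide":[-0.003,-0.04,0],"spin":0,"claw":0},{"slide":[-0.007,-0.075,0],"spin":0,"claw":0},{"slide":[-0.01,-0.115,0],"spin":0,"claw":0},{"slide":[-0.014,-0.155,0],"spin":0,"claw":0},{"slide":[-0.017,-0.195,0],"spin":0,"claw":0},{"slide":[-0.021,-0.235,0],"spin":0,"claw":0},{"slide":[-0.024,-0.275,0],"spin":0,"claw":0},{"slide":[-0.027,-0.31,0],"spin":0,"claw":0},{"slide":[-0.03,-0.34,0],"spin":0,"claw":0},{"slide":[-0.031,-0.357,0],"spin":0,"claw":0},{"slide":[-0.031,-0.357,0.02],"spin":0,"claw":0},{"slide":[-0.031,-0.357,0.045],"spin":0,"claw":0},{"slide":[-0.031,-0.357,0.07],"spin":0,"claw":0},{"slide":[-0.031,-0.357,0.09],"spin":0,"claw":0},{"slide":[-0.031,-0.357,0.105],"spin":0,"claw":0},{"slide":[-0.031,-0.357,0.112],"spin":0,"claw":0},{"slide":[-0.031,-0.357,0.116],"spin":0,"claw":0},{"slide":[-0.031,-0.357,0.116],"spin":0,"claw":0}]'
```

```text
time_s: 19.02
position: [0.5067, 0.1834, -0.0173]
tcp_rot: [[0.998, -0.069, 0.0], [-0.069, -0.998, 0.0], [0.0, -0.0, -1.0]]
wrist_force: [-0.4, -0.2, -2.5]
gripper_width: 0.0141
grasp_force: 48.9
```

Still 7 mm to go, with no contact yet.

```bash
python3 -m inch '[{"slide":[0,0,0.002],"spin":0,"claw":0},{"slide":[0,0,0.004],"spin":0,"claw":0},{"slide":[0,0,0.005],"spin":0,"claw":0},{"slide":[0,0,0.006],"spin":0,"claw":0},{"slide":[0,0,0.007],"spin":0,"claw":0},{"slide":[0,0,0.007],"spin":0,"claw":0}]'
```

```text
time_s: 19.77
position: [0.5065, 0.1834, -0.0246]
tcp_rot: [[0.998, -0.069, -0.0], [-0.069, -0.998, -0.0], [-0.0, 0.0, -1.0]]
wrist_force: [-0.7, 0.1, -1.6]
gripper_width: 0.014
grasp_force: 48.9
```

```bash
python3 -m inch '[{"slide":[0,0,0.0005],"spin":0,"claw":0.22},{"slide":[0,0,0.0005],"spin":0,"claw":0.3},{"slide":[0,0,0.0005],"spin":0,"claw":0.45},{"slide":[0,0,0.0005],"spin":0,"claw":0.45},{"slide":[0,0,0.0005],"spin":0,"claw":0.45},{"slide":[0,0,-0.01],"spin":0,"claw":0.45},{"slide":[0,0,-0.03],"spin":0,"claw":0.45},{"slide":[0,0,-0.06],"spin":0,"claw":0.45},{"slide":[0,0,-0.1],"spin":0,"claw":0.45},{"slide":[0,0.05,-0.15],"spin":0,"claw":0.45},{"slide":[0,0.1,-0.15],"spin":0,"claw":0.45},{"slide":[0,0.1,-0.15],"spin":0,"claw":0.45},{"slide":[0,0.1,-0.15],"spin":0,"claw":0.45}]'
python3 - <<'E'
from h import *
f=cams.grab_frame('side');t=cams.grab_frame('top')
a=cv2.resize(f['image'][180:330,270:430],None,fx=2.5,fy=2.5,interpolation=2);b=cv2.resize(t['image'][200:350,220:380],None,fx=2.5,fy=2.5,interpolation=2)
cv2.imwrite('pics/e.png',np.hstack([a,b])[:,:,::-1])
E
```

```text
time_s: 21.4
position: [0.4996, 0.0839, 0.1259]
tcp_rot: [[0.998, -0.07, 0.0], [-0.07, -0.998, 0.0], [0.0, -0.0, -1.0]]
wrist_force: [0.1, 0.1, 0.6]
gripper_width: 0.0388
grasp_force: 0.0
```

View pics/e.png

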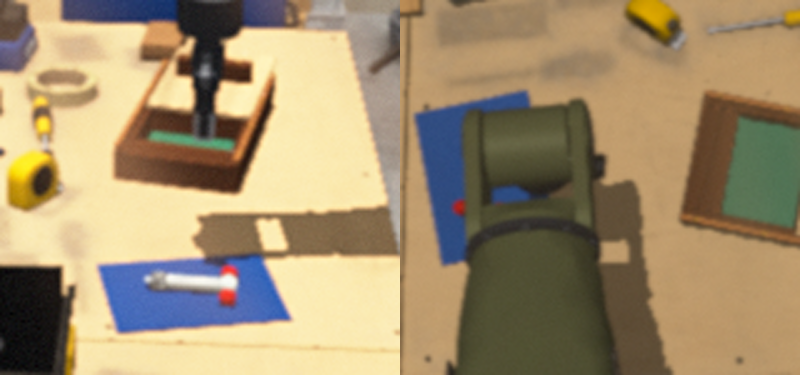

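The side view shows the key flat in the middle of the mat (around (190,283)), the cover on the case and the gripper clear of everything.

```bash
python3 -c "
from bench import order;print(order.close_job())"
```

```text
the job is handed in; nothing more can be done
None
```

The job is handed in: the last picture showed the key lying flat in the middle of the mat, the cover on the case with the key's pocket fully open, and the gripper clear of everything; the other pocket, with the tape roll, was never uncovered, and no verdict came back.

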